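Level the inspection camera stand so that it no longer rocks

TASK

The camera stand rocks sideways because the feet of its two levelling screws hang clear of the plates under them. Turn both screws down until each foot is snugly loaded, while both pads under the spine still carry weight too and the stand is upright; do not jack the stand up. Work gently, leave the stand where it stands, do not touch the camera, leave the other things alone, and let go at the end.

Things in the scene. Friction and masses are not known exactly. Their poses are not given: they have to be found in the camera images.
- stand: Inspection camera stand, about 3 kg, loose on the bench: grey cross-shaped base, 24 mm steel column at x = +60 mm. Origin: bench level under the centre of the cross. x along the spine (250 x 50 mm, top 36 mm up), y along the crossbar (304 x 44 mm, top 36 mm up), z up. A steel block (70 x 44 mm, top 50 mm up) lies on the spine at x = -75 mm. The left and right screws are alike.
- knob_left (a point): Centre, half-way up, of the round black ribbed knob (36 mm across, 24 mm tall, axis upright) of the screw at the +y end of the crossbar, 130 mm from the stand's origin and at first 68 mm above the bench; its underside 14 mm above a brass collar. Clockwise from above drives knob, screw and foot down by 1.5 mm per radian.
- knob_right (a point): The same at the -y end of the crossbar. Each screw turns free with about 0.05 N m, stays where it is left and can go down by about 7 rad. A screw alone begins to lift the stand off its pads at some 5 to 8 N of foot load; from then on its knob no longer sinks as it is turned but the crossbar rises.
- foot_left: Steel foot disc (30 mm across, 6 mm thick) on the left screw, turning with it; origin on the screw axis 7.5 mm below its underside. It first hangs 0.8 to 3 mm (not measured) above the flat steel plate under it; the plates differ in thickness. A rubber buffer in the foot gives about 1 mm per 8 to 10 N. Rubbing on the plate adds about 0.01 N m of turning resistance per newton.
- foot_right: The same under the right screw; its plate has its own thickness.
- pad_front: Fixed rubber pad under the spine at x = -105 mm of the stand (30 mm along x, 64 mm along y, 14 mm high), origin at its underside. At first the stand rests on the two pads alone and rocks sideways when an end of the crossbar is pressed with some 9 to 13 N.
- pad_rear: The same pad at x = +105 mm.
- camera: White camera housing (75 x 50 x 50 mm) with black lens on top of the column; origin at its underside. Part of the stand; delicate.
- puck: Bystander: rounded blue case 60 x 45 x 20 mm, in a corner of the cross.
- spacer: Bystander: aluminium spacer, 28 mm across, 22 mm tall, in another corner of the cross.
- driver: Bystander: screwdriver lying between the stand and the bins.
- bin_a: Bystander: open blue bin 160 x 110 x 70 mm, right of the stand.
- bin_b: Bystander: the same bin beside it.
- can: Bystander: steel can, 52 mm across, 150 mm tall, left of the stand.
- adapter: Bystander: black power adapter 90 x 55 x 28 mm in another corner of the cross.

How it is judged:
At the end, for the whole second after the job is handed in: Both screw feet press on their plates with more than 3 N each and both spine pads carry more than 2 N each; the stand is upright within 1 degree, within 15 mm of where it was, and at rest (contact force between each of foot_left, foot_right and anything else above 3 N and contact force between each of pad_front, pad_rear and anything else above 2 N and angle between stand's own z axis and vertical below 0.0175 rad and distance of stand from where it was at the start of the episode below 0.015 m and linear speed of stand below 0.01 m/s and angular speed of stand below 0.05 rad/s); the robot touches nothing.
It fails at once if a levelling foot is pressed with more than 30 N (contact force between any of foot_left, foot_right and anything else above 30 N).
It fails at once if the stand is tipped more than 4 degrees (angle between stand's own z axis and vertical above 0.07 rad).
It fails at once if the stand is shoved more than 25 mm (distance of stand from where it was at the start of the episode above 0.025 m).
It fails at once if the robot touches the camera with more than 2 N (contact force between any of the arm, the fingers and camera above 2 N).
It fails at once if a bystander is moved more than 30 mm (distance of any of puck, spacer, driver, bin_a, bin_b, can, adapter from where it was at the start of the episode above 0.03 m).
It also fails if it takes over 72 s, if anything falls off the work surface, if the arm or the gripper's body presses on something with over 40 N, if the wrist force passes 120 N, or if a joint passes its speed limit or range.

ROBOT

A 7-joint arm with a two-finger parallel gripper is mounted at the origin on the work surface. World frame = base frame: x ahead of the robot, y to its left, z up, the work surface at z = 0. Lengths are in m, angles in rad, forces in N, time in s.
With the tool pointing down it reaches from about 0.4 to 0.925 m from the base axis. Payload 5.6 kg.
Tool frame: the origin (TCP) lies at the very end of the fingers, on their centre line; the grasp point (between the pads) lies 19 mm behind it; z points along the fingers, y is the line along which they close (so a half turn about z gives the same grasp; the last joint's range is limited). The gripper opens to 85 mm and grips with 20 to 120 N. Pads are 22 mm wide; open, the fingers measure 114 mm over their backs; the gripper's body (76 mm by 85 mm) begins 54 mm behind the grasp point. The pads swing forward as they close: fully open they stand 13 mm farther back than shut.
Start: joints at [-0.043, 0.468, -0.012, 1.603, 0.006, 1.071, -0.056], TCP at [0.65, -0, 0.231] pointing down, gripper open.
Joint ranges: [-2.53, 2.53], [-0.31, 2.02], [-1.57, 1.55], [0.28, 2.44], [-1.29, 4.43], [0.15, 1.84], [-2.92, 2.92]. Speed limits (rad/s): [2.57, 2.57, 3.14, 3.14, 3.14, 3.14, 3.14].

INTERFACE

Orientations are given as a unit quaternion [w, x, y, z].
In Python, from plant import bot, optics, nets gives the robot as it stands.
- The arm moves only by the tool step_arm, never from a script. Its argument "series" is a list of rows, each a list of 2 entries, a list of its own where there are three numbers: the shift along the tool's x, y, z in mm, then the turn about the tool's z in rad. A call has 1 to 8 rows; each row shifts and turns the commanded pose from where the row before left it, along the tool's axes as they then stand; what a row does not reach is not made up. A row lasts 1/10 s, in which the tool goes at most 50 mm and 8.59 degrees, less where a joint would pass 70% of its speed; a pose out of reach is approached as far as the arm can. A call is refused whole if a number of a shift passes 50 or a number of a turn 0.15, either way. A call with a gripper value outside its range is refused whole. "grip" is the opening, from 0 (shut) to 1 (fully open), set as the call begins (left out, the last holds). The fingers move at their own pace and stop on an object; the grip force is fixed at half the most. Time passes only in rows, so rows that do not move let the fingers close. It gives the time, the measured TCP pose, the force, the opening and the grip force at its end, in the units of the state.
- bot.get_state(): the state, without advancing time (a new reading comes with each control period).
- optics.read_camera(name): name is "scene" or "side" or "wrist"; returns a dict with "color" (480x640x3 uint8, red, green, blue), "intrinsics" (3x3 intrinsics, pixels), "k1" (the pictures are not rectified: a ray, as slopes to the right and down, at radius r is drawn at 1 + k1 r^2 times it, then the intrinsics apply), "cam_to_world" (4x4, takes a point from camera to world coordinates); the wrist camera has in their place "hand_eye" (4x4, takes a point from camera to tool coordinates, whose origin is the TCP and whose axes are the flange's). Camera axes: x right, y down, z forward; pixel columns grow to the right and rows downward; lengths in m; the calibration is good to about 2 mm. A picture is of the moment at which its call begins: read the wrist's pose just before it. There is no depth.
- bot.hand_in(): hands the job in; it is judged then, once.
Trained networks look in a picture, given as the dict that the camera call returned (one of the last four; its "shot" number tells which), for a name from the list of things; names that differ only in an ending like _2 or _b are one class to them, and where a whole thing is asked for, a point or a joint stands for the part that bears it (a point fixed in the world has none). Each returns a list of dicts, best first, with "p" (0 to 1); they miss things now and then, are a little off and sometimes report something else, mostly with a low value. They report only what shows in the picture. A call takes as long as a camera call.
- nets.trace(target, picture): "region" (480x640 bool, what is visible of it) and "box" ([left, top, width, height] in pixels, round what is visible of it).
The state is a dict: "time": time; "joint_positions": joint angles; "dq": joint speeds; "effort": joint torques, N m; "eef_pos": TCP position; "tool_rot": TCP orientation; "wrist_force": force on the tool from outside, world axes, zero at the start; "wrist_torque": the same for the moment, N m; "gripper_width": finger opening in m; "finger_force": force on a finger pad.
Only numpy, scipy, OpenCV 4.12 (cv2) and the standard library are available. Lean on these libraries where they do the work, as an engineer would, in place of code of your own. Each camera call takes 0.05 s, during which the arm holds its last target. There are 200 camera calls.

## Working session

There is one attempt and no reset: what is moved stays moved. The work goes in short steps, Python scripts to look and compute and a tool call to move; the robot and the scene stay as the last step left them, time stands still between calls to the robot, and variables do not carry over. Pictures are saved under pics/ and viewed, at most 10 in all, crops included, and the job is handed in when it is done.

Besides the shell and the picture viewer there is one more tool, called after ">>>" by a JSON object that holds its "name" and its "arguments", one argument or row to a line. step_arm: Moves the arm, as the interface text tells. Its arguments: {"type":"object","properties":{"series":{"type":"array"},"grip":{"type":"number"}},"required":["series"]}

```bash
mkdir -p pics; ls
python3 - <<'E'
from plant import bot, optics, nets
import cv2, numpy as np
s=bot.get_state(); print({k:np.round(v,3).tolist() for k,v in s.items()})
for n in ["scene","side","wrist"]:
    p=optics.read_camera(n); cv2.imwrite(f"pics/{n}0.png",p["color"][:,:,::-1])
    print(n,p["intrinsics"].tolist(),p["k1"],np.round(p.get("cam_to_world",p.get("hand_eye")),4).tolist())
    for t in ["knob_left","knob_right","stand","camera"]:
        r=nets.trace(t,p); print(t,[(round(float(d["p"]),2),list(map(int,d["box"]))) for d in r[:4]])
E
python3 -c "
import cv2,numpy as np
a=cv2.imread('pics/scene0.png');cv2.imwrite('pics/a.png',a)"
```

```text
pics
{'time': 0.0, 'joint_positions': [-0.043, 0.468, -0.012, 1.604, 0.006, 1.071, -0.056], 'dq': [-0.001, -0.001, 0.0, -0.001, -0.001, 0.0, -0.0], 'effort': [-0.0, -53.237, 0.021, -25.13, 0.011, 0.008, -0.0], 'eef_pos': [0.649, -0.0, 0.23], 'tool_rot': [-0.001, 0.707, 0.707, -0.001], 'wrist_force': [-0.237, -0.274, 1.121], 'wrist_torque': [0.033, 0.026, 0.007], 'finger_force': 0.0, 'gripper_width': 0.085}
scene [[595.8501425459673, 0.0, 321.4523110231599], [0.0, 595.8501425459673, 231.1306089783075], [0.0, 0.0, 1.0]] -0.17360954844355814 [[0.7244, 0.4826, -0.4922, 1.2561], [0.6891, -0.5243, 0.5002, -0.7236], [-0.0166, -0.7016, -0.7124, 1.1314], [0.0, 0.0, 0.0, 1.0]]
knob_left [(0.7, [333, 225, 13, 33]), (0.4, [288, 234, 11, 18])]
knob_right [(0.6, [241, 270, 18, 19]), (0.24, [241, 221, 113, 91])]
stand [(0.83, [241, 223, 113, 88])]
camera [(0.57, [291, 219, 42, 45])]
side [[476.2685487770712, 0.0, 321.4363314960393], [0.0, 476.2685487770712, 237.7742855274196], [0.0, 0.0, 1.0]] 0.0280469779518178 [[0.6874, -0.5221, 0.5048, 0.0614], [-0.7261, -0.4816, 0.4907, -0.5245], [-0.0131, -0.7039, -0.7102, 0.8011], [0.0, 0.0, 0.0, 1.0]]
knob_left [(0.81, [284, 217, 20, 19])]
knob_right [(0.79, [355, 296, 24, 22])]
stand [(0.63, [270, 187, 120, 143]), (0.4, [381, 375, 131, 103])]
camera [(0.65, [335, 189, 50, 41])]
wrist [[378.3417891951935, 0.0, 327.095858607993], [0.0, 378.3417891951935, 236.2523702839369], [0.0, 0.0, 1.0]] -0.06001655585757099 [[0.0004, -0.9581, -0.2864, 0.0724], [1.0, 0.0002, 0.0008, 0.0006], [-0.0007, -0.2864, 0.9581, -0.1432], [0.0, 0.0, 0.0, 1.0]]
knob_left [(0.94, [195, 131, 48, 50])]
knob_right [(0.31, [105, 222, 36, 22])]
stand [(0.75, [84, 126, 264, 307])]
camera [(0.83, [202, 350, 151, 83])]
```

View pics/scene0.png

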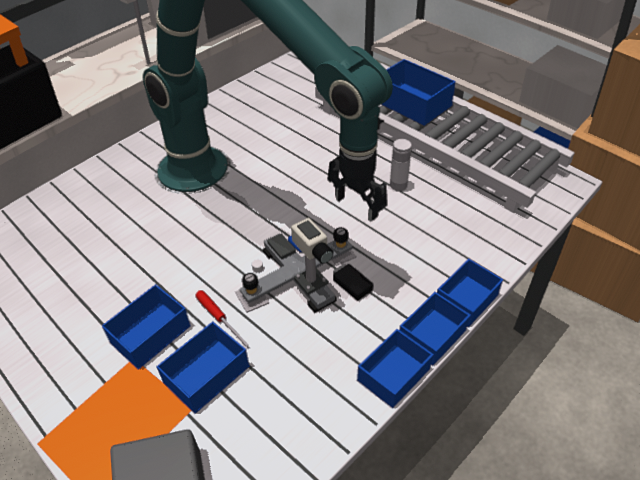

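View pics/side0.png

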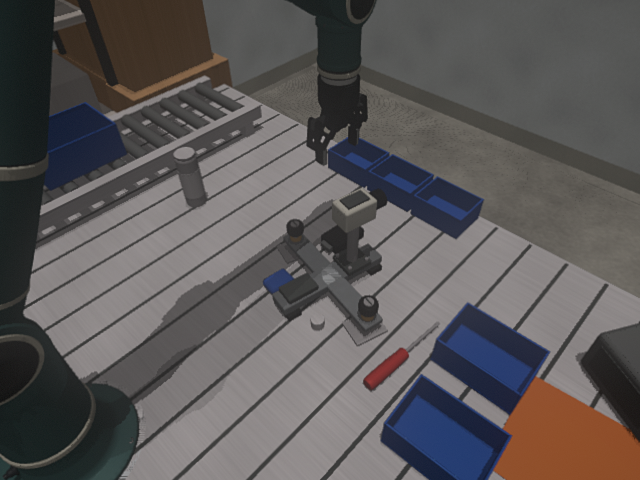

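The scene camera shows the knobs near (340,237) and (250,280). In the side view they are at (294,227) and (367,307). The camera column is on the far side of the crossbar, seen from the robot. Next I triangulate.

```bash
cat > h.py <<'E'
from plant import bot, optics, nets
import cv2, numpy as np
from scipy.spatial.transform import Rotation as R
from scipy.optimize import least_squares
def tool():
    s=bot.get_state(); q=np.array(s["tool_rot"]); T=np.eye(4)
    T[:3,:3]=R.from_quat(np.r_[q[1:],q[0]]).as_matrix(); T[:3,3]=s["eef_pos"]; return s,T
def shot(n):
    s,T=tool(); p=optics.read_camera(n)
    p["T"]=p["cam_to_world"] if n!="wrist" else T@np.array(p["hand_eye"]); return p
def proj(p,X):
    c=np.linalg.inv(p["T"])@np.r_[X,1]; u=c[:2]/c[2]; u=u*(1+p["k1"]*(u@u))
    K=np.array(p["intrinsics"]); return K[:2,:2]@u+K[:2,2]
def ray(p,uv):
    K=np.array(p["intrinsics"]); d=(np.array(uv)-K[:2,2])/K[0,0]; u=d.copy()
    for _ in range(20): u=d/(1+p["k1"]*(u@u))
    v=p["T"][:3,:3]@np.r_[u,1]; return p["T"][:3,3],v
def atz(p,uv,z):
    o,v=ray(p,uv); return o+v*(z-o[2])/v[2]
def cen(d):
    ys,xs=np.nonzero(d["region"]); return np.array([(xs.min()+xs.max()+1)/2,(ys.min()+ys.max()+1)/2])
E
python3 - <<'E'
from h import *
P={n:shot(n) for n in["scene","side","wrist"]}
for k in["knob_left","knob_right"]:
    for n,p in P.items():
        for d in nets.trace(k,p)[:2]:
            c=cen(d); print(k,n,round(float(d["p"]),2),list(map(int,d["box"])),c,np.round(atz(p,c,.068),4), int(d["region"].sum()))
p=P["wrist"]
for t in ["puck","spacer","adapter","can","driver"]:
    for n in P:
        r=nets.trace(t,P[n])
        if r: print(t,n,round(float(r[0]["p"]),2),np.round(atz(P[n],cen(r[0]),.012),3))
E
```

```text
knob_left scene 0.69 [331, 227, 12, 17] [340.5 235.5] [0.5668 0.0441 0.068 ] 187
knob_left side 0.69 [284, 219, 22, 18] [295.  228.5] [0.5637 0.0448 0.068 ] 271
knob_left wrist 0.66 [195, 134, 49, 48] [219. 159.] [0.5641 0.0455 0.068 ] 1911
knob_right scene 0.56 [241, 270, 20, 32] [250.5 287. ] [ 0.5256 -0.219   0.068 ] 247
knob_right side 0.68 [356, 294, 19, 23] [367.5 306. ] [ 0.5095 -0.2072  0.068 ] 365
puck scene 0.53 [ 0.466 -0.019  0.012]
puck side 0.72 [ 0.464 -0.001  0.012]
puck wrist 0.75 [0.548 0.041 0.012]
spacer scene 0.57 [ 0.451 -0.136  0.012]
spacer side 0.71 [ 0.447 -0.136  0.012]
spacer wrist 0.86 [ 0.447 -0.136  0.012]
adapter scene 0.95 [ 0.66  -0.011  0.012]
adapter side 0.95 [ 0.651 -0.018  0.012]
adapter wrist 0.9 [ 0.654 -0.014  0.012]
can scene 0.56 [0.467 0.419 0.012]
can side 0.93 [0.55  0.437 0.012]
driver scene 0.81 [ 0.507 -0.301  0.012]
driver side 0.91 [ 0.497 -0.302  0.012]
```

View pics/wrist0.png

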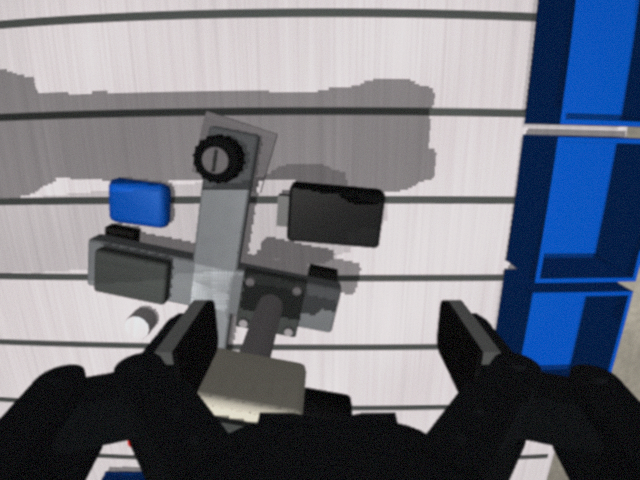

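The wrist view shows the left knob at (219,159), the stand camera bottom-centre at (250,395), and the puck, spacer and adapter low beside the cross. The knobs are about (0.565,0.045) and (0.51,-0.207). I'll hover over the left knob.

>>> {"name": "step_arm", "arguments": {
  "series": [
    [[11,-21,0],0],
    [[11,-21,0],0],
    [[11,-21,10],0],
    [[11,-21,20],0],
    [[0,0,20],-0.14],
    [[0,0,15],-0.14],
    [[0,0,5],-0.14],
    [[0,0,0],-0.14]
  ],
  "grip": 1
}}

```text
time: 2.75
eef_pos: [0.5653, 0.0439, 0.1602]
tool_rot: [-0.001, 0.482, 0.876, -0.001]
wrist_force: [-0.1, 0.2, -0.2]
gripper_width: 0.0856
finger_force: 0.0
```

>>> {"name": "step_arm", "arguments": {
  "series": [
    [[0,0,0],-0.14],
    [[0,0,0],-0.14],
    [[0,0,0],-0.14],
    [[0,0,0],0],
    [[0,0,0],0]
  ]
}}

```text
time: 3.25
eef_pos: [0.5661, 0.0438, 0.1613]
tool_rot: [0.0, 0.293, 0.956, 0.0]
wrist_force: [-1.4, 0.1, 0.2]
gripper_width: 0.0852
finger_force: 0.0
```

Run:
```python
from h import *
s,T=tool(); print(np.round(T,3).tolist(), s["joint_positions"], s["wrist_force"],s["wrist_torque"])
p=shot("wrist"); cv2.imwrite("pics/w1.png",p["color"][:,:,::-1])
for k in["knob_left"]:
  for d in nets.trace(k,p)[:2]:
    c=cen(d); X=atz(p,c,.074); print(d["p"],list(map(int,d["box"])),c,np.round(X,4),"tool",np.round((np.linalg.inv(T)@np.r_[X,1])*1000,1))
a,b=shot("scene"),shot("side")
ca=[nets.trace("camera",q) for q in(a,b)]
if all(ca):
  def f(X): return np.r_[proj(a,X)-cen(ca[0][0]),proj(b,X)-cen(ca[1][0])]
  r=least_squares(f,[.6,-.09,.2]); print("cam",r.x,r.fun)
kr=[nets.trace("knob_right",q) for q in(a,b)]
for q,k in zip((a,b),kr):
  for d in k[:1]: print(d["p"],d["box"],atz(q,cen(d),.068))
```

```text
[[-0.828, 0.56, 0.0, 0.566], [0.56, 0.828, 0.0, 0.044], [-0.0, 0.0, -1.0, 0.161], [0.0, 0.0, 0.0, 1.0]] [ 0.05675147  0.43006312 -0.24300043  1.85598956  0.13151537  0.87091507
  0.72641128] [-1.44652694  0.05634076  0.1936884 ] [-0.02192444  0.02102985  0.0041765 ]
0.72 [301, 202, 57, 65] [329.5 236. ] [0.5642 0.0469 0.074 ] tool [   3.3    1.6   87.3 1000. ]
cam [ 0.60725307 -0.09667826  0.18096246] [-0.6483364   0.98198607 -0.64561729 -0.8155295 ]
0.67 [285.7, 235.1, 11.8, 16.9] [ 0.50145717 -0.05560351  0.068     ]
0.79 [357.8, 292.2, 20.9, 27.5] [ 0.50986712 -0.2092973   0.068     ]
```

View pics/w1.png

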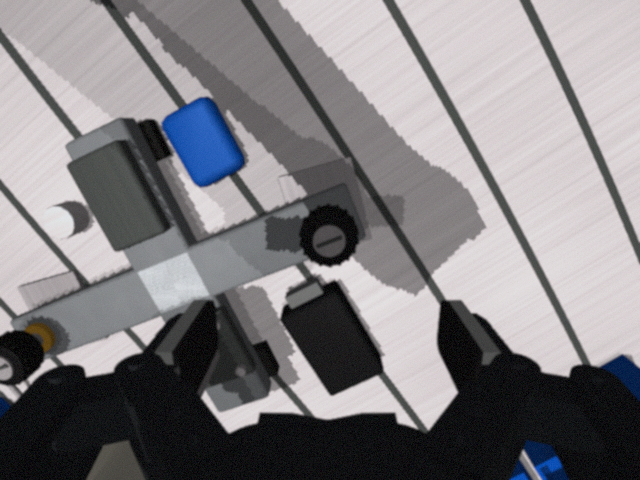

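The left knob is at (329,236), about 3 mm and 2 mm off the tool axis. I'll centre, turn toward closing along the spine, go lower and recheck.

>>> {"name": "step_arm", "arguments": {
  "series": [
    [[3.3,1.6,5],0],
    [[0,0,10],0.15],
    [[0,0,15],0.15],
    [[0,0,15],0.15],
    [[0,0,10],0.15],
    [[0,0,5],0.15],
    [[0,0,0],0],
    [[0,0,0],0]
  ]
}}

```text
time: 4.45
eef_pos: [0.5641, 0.0476, 0.1012]
tool_rot: [-0.0, 0.62, 0.785, -0.0]
wrist_force: [-0.2, -0.2, -0.2]
gripper_width: 0.0853
finger_force: 0.0
```

Run:
```python
from h import *
s,T=tool(); print(np.round(T,4).tolist(), s["joint_positions"][6], s["wrist_force"],s["wrist_torque"])
p=shot("wrist"); cv2.imwrite("pics/w2.png",p["color"][:,:,::-1])
for d in nets.trace("knob_left",p)[:2]:
    c=cen(d); print(d["p"],list(map(int,d["box"])),c)
    for z in(.068,.074,.080): print("tool",z,np.round((np.linalg.inv(T)@np.r_[atz(p,c,z),1])*1000,1))
```

```text
[[-0.2319, 0.9727, -0.0002, 0.5641], [0.9727, 0.2319, -0.0001, 0.0476], [-0.0001, -0.0002, -1.0, 0.1012], [0.0, 0.0, 0.0, 1.0]] 0.0529523582287571 [-0.15491256 -0.15083209 -0.19273329] [-0.01053124 -0.03548272  0.02414298]
0.55 [288, 233, 80, 88] [327.  278.5]
tool 0.068 [-2.70e+00  6.00e-01  3.32e+01  1.00e+03]
tool 0.074 [-1.00e-01  5.00e-01  2.72e+01  1.00e+03]
tool 0.08 [2.40e+00 5.00e-01 2.12e+01 1.00e+03]
```

View pics/w2.png

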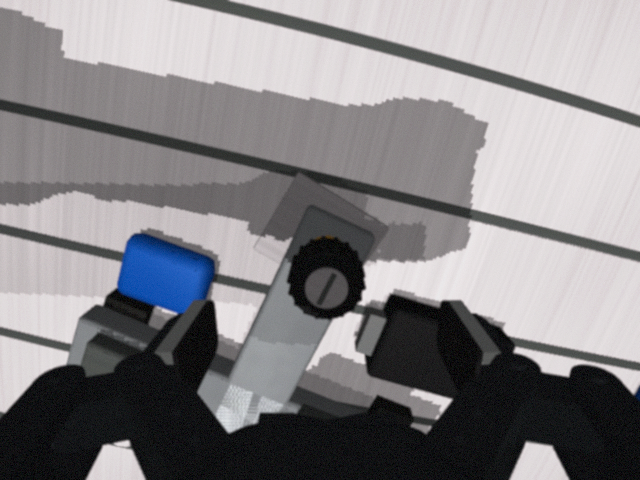

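The knob is centred within about 1 mm, with its top at (327,285). I'll descend and close.

>>> {"name": "step_arm", "arguments": {
  "series": [
    [[-0.5,0.5,8],0],
    [[0,0,12],0],
    [[0,0,12],0],
    [[0,0,10],0],
    [[0,0,6],0],
    [[0,0,3],0],
    [[0,0,0],0],
    [[0,0,0],0]
  ]
}}

```text
time: 5.35
eef_pos: [0.565, 0.0468, 0.0505]
tool_rot: [0.0, 0.621, 0.784, 0.0]
wrist_force: [0.3, -0.3, 0.6]
gripper_width: 0.0855
finger_force: 0.0
```

```bash
cat > st.py <<'E'
from h import *
s,T=tool(); r=lambda v,n=3:np.round(v,n).tolist()
print("t",r(s["time"],2),"pos",r(s["eef_pos"],4),"yaw",round(float(np.arctan2(T[1,0],T[0,0])),4),"j7",r(s["joint_positions"][6]),"F",r(s["wrist_force"],2),"M",r(s["wrist_torque"]),"w",r(s["gripper_width"],4),"ff",r(s["finger_force"],1))
E
python3 st.py
```

```text
t 5.35 pos [0.565, 0.0468, 0.0505] yaw 1.8009 j7 0.045 F [0.29, -0.28, 0.64] M [-0.023, 0.002, -0.01] w 0.0855 ff 0.0
```

>>> {"name": "step_arm", "arguments": {
  "series": [
    [[0,0,0],0],
    [[0,0,0],0],
    [[0,0,0],0],
    [[0,0,0],0],
    [[0,0,0],0],
    [[0,0,0],0]
  ],
  "grip": 0
}}

```text
time: 5.95
eef_pos: [0.564, 0.0467, 0.0508]
tool_rot: [-0.0, 0.621, 0.784, -0.001]
wrist_force: [-4.7, -0.3, 6.1]
gripper_width: 0.0348
finger_force: 59.1
```

```bash
python3 st.py
```

```text
t 5.95 pos [0.564, 0.0467, 0.0508] yaw 1.8006 j7 0.045 F [-4.67, -0.26, 6.13] M [-0.094, 0.744, -0.083] w 0.0348 ff 59.1
```

>>> {"name": "step_arm", "arguments": {
  "series": [
    [[0,-0.3,0],0.1],
    [[0,0,0],0.1],
    [[0,0,0],0],
    [[0,0,0],0]
  ]
}}

```text
time: 6.35
eef_pos: [0.564, 0.0466, 0.0506]
tool_rot: [-0.0, 0.696, 0.718, -0.0]
wrist_force: [-4.1, 0.1, 5.7]
gripper_width: 0.0344
finger_force: 59.3
```

```bash
python3 st.py
```

```text
t 6.35 pos [0.564, 0.0466, 0.0506] yaw 1.6032 j7 -0.113 F [-4.09, 0.12, 5.72] M [-0.115, 0.703, -0.081] w 0.0344 ff 59.3
```

>>> {"name": "step_arm", "arguments": {
  "series": [
    [[0,-0.8,-0.6],0],
    [[0,0,0],0],
    [[0,0,0],0]
  ]
}}

```text
time: 6.65
eef_pos: [0.5639, 0.0465, 0.0508]
tool_rot: [0.0, 0.696, 0.718, 0.0]
wrist_force: [-0.2, -1.1, 0.0]
gripper_width: 0.0345
finger_force: 60.3
```

```bash
python3 st.py
```

```text
t 6.65 pos [0.5639, 0.0465, 0.0508] yaw 1.6017 j7 -0.115 F [-0.2, -1.09, 0.01] M [-0.186, 0.001, 0.046] w 0.0345 ff 60.3
```

>>> {"name": "step_arm", "arguments": {
  "series": [
    [[0,0,0.15],0.1],
    [[0,0,0.15],0.1],
    [[0,0,0.15],0.1]
  ]
}}

```text
time: 6.95
eef_pos: [0.5639, 0.0465, 0.0504]
tool_rot: [0.0, 0.797, 0.604, 0.0]
wrist_force: [0.2, -1.1, -0.1]
gripper_width: 0.0344
finger_force: 60.3
```

```bash
cat > av.py <<'E'
from h import *
import sys
A=[]
for i in range(6):
    s,T=tool(); A.append(np.r_[s["wrist_force"],s["wrist_torque"]]); optics.read_camera("wrist")
A=np.array(A); print("M z",np.round(A[:,5],3),"mean F",np.round(A[:,:3].mean(0),2),"M",np.round(A[:,3:].mean(0),3))
E
python3 st.py; python3 av.py
```

```text
t 6.95 pos [0.5639, 0.0465, 0.0504] yaw 1.2973 j7 -0.357 F [0.21, -1.12, -0.13] M [-0.166, 0.049, 0.05] w 0.0344 ff 60.3
M z [ 0.05  -0.05  -0.064 -0.082 -0.021  0.028] mean F [-0.07 -0.71 -0.05] M [-0.188 -0.064 -0.023]
```

```bash
cat > av.py <<'E'
from h import *
import sys
n=int(sys.argv[1]) if len(sys.argv)>1 else 6
A=[]
for i in range(n):
    s,T=tool(); A.append(np.r_[s["wrist_force"],s["wrist_torque"],s["effort"][6],s["eef_pos"][2]]); optics.read_camera("wrist")
A=np.array(A); print("Mz",np.round(A[:,5],3),"e7",np.round(A[:,6],3),"z",np.round(A[:,7].mean(),5),"mean F",np.round(A[:,:3].mean(0),2),"M",np.round(A[:,3:6].mean(0),3))
E
python3 av.py
```

```text
Mz [0.081 0.044 0.031 0.016 0.049 0.044] e7 [-0.048 -0.04  -0.039 -0.04  -0.042 -0.044] z 0.05041 mean F [ 1.16 -1.38 -0.87] M [-0.248 -0.255  0.044]
```

>>> {"name": "step_arm", "arguments": {
  "series": [
    [[0,0,0.15],0.1],
    [[0,0,0.15],0.1],
    [[0,0,0.15],0.1]
  ]
}}

```text
time: 7.85
eef_pos: [0.5639, 0.0465, 0.0499]
tool_rot: [0.0, 0.878, 0.478, 0.0]
wrist_force: [1.7, -0.8, -1.6]
gripper_width: 0.0341
finger_force: 60.1
```

```bash
python3 av.py
```

```text
Mz [ 0.045 -0.073 -0.06  -0.036 -0.062  0.048] e7 [ 0.777  0.002 -0.489 -0.136  0.004 -0.01 ] z 0.04996 mean F [ 1.11 -1.68 -1.41] M [-0.36  -0.374 -0.023]
```

>>> {"name": "step_arm", "arguments": {
  "series": [
    [[0,0,0.1],0.03],
    [[0,0,0.1],0.03],
    [[0,0,0.06],0.03],
    [[0,0,0.06],0.03],
    [[0,0,0.06],0.03],
    [[0,0,0.03],0.02],
    [[0,0,0.02],0.01],
    [[0,0,0],0.01]
  ]
}}

```text
time: 8.95
eef_pos: [0.5638, 0.0466, 0.0497]
tool_rot: [0.0, 0.919, 0.394, 0.0]
wrist_force: [1.6, -3.3, -0.5]
gripper_width: 0.0346
finger_force: 60.2
```

```bash
python3 av.py 5
```

```text
Mz [ 0.028 -0.091 -0.054 -0.096 -0.136] e7 [0.028 0.    0.01  0.037 0.047] z 0.04964 mean F [ 2.22 -2.52 -0.24] M [-0.587 -0.515 -0.07 ]
```

>>> {"name": "step_arm", "arguments": {
  "series": [
    [[0,0.4,0.05],0.03],
    [[0,0,0.05],0.03],
    [[0,0,0.05],0.03],
    [[0,0,0.05],0.03],
    [[0,0,0.05],0.03],
    [[0,0,0.05],0.03],
    [[0,0,0.05],0.03],
    [[0,0,0.05],0.03]
  ]
}}

```text
time: 10.0
eef_pos: [0.5639, 0.0465, 0.0492]
tool_rot: [-0.0, 0.96, 0.28, -0.0]
wrist_force: [-0.5, -1.8, 3.4]
gripper_width: 0.0348
finger_force: 60.4
```

```bash
python3 av.py 5; python3 st.py
```

```text
Mz [ 0.045 -0.047 -0.077 -0.021 -0.021] e7 [ 0.204  0.04  -0.098 -0.002  0.039] z 0.04921 mean F [-0.22 -1.31  3.35] M [-0.344 -0.123 -0.024]
t 10.25 pos [0.5639, 0.0465, 0.0492] yaw 0.5707 j7 -0.933 F [0.78, -0.78, 3.37] M [-0.268, -0.108, -0.019] w 0.0342 ff 60.5
```

>>> {"name": "step_arm", "arguments": {
  "series": [
    [[0,0,-0.1],0.01],
    [[0,0,-0.1],0.01],
    [[0,0,0],0.008],
    [[0,0,0],0.006],
    [[0,0,0],0.005],
    [[0,0,0],0.004],
    [[0,0,0],0.003],
    [[0,0,0],0.003]
  ]
}}

```text
time: 11.05
eef_pos: [0.5639, 0.0465, 0.0492]
tool_rot: [-0.0, 0.966, 0.258, -0.0]
wrist_force: [0.8, -0.7, 0.5]
gripper_width: 0.0341
finger_force: 60.4
```

```bash
python3 av.py 4; python3 st.py
```

```text
Mz [ 0.038 -0.026 -0.029 -0.026] e7 [-0.024 -0.033 -0.007  0.008] z 0.04924 mean F [ 1.07  0.05 -0.01] M [-0.087 -0.26  -0.011]
t 11.25 pos [0.5639, 0.0465, 0.0493] yaw 0.5216 j7 -0.972 F [1.36, -1.69, -0.59] M [-0.072, -0.302, -0.052] w 0.0344 ff 60.4
```

```bash
cat > q.py <<'E'
from h import *
s,T=tool(); print("yaw",round(float(np.arctan2(T[1,0],T[0,0])),3),"z",round(float(s["eef_pos"][2])*1e3,2),"F",np.round(s["wrist_force"],1),"Mz",round(float(s["wrist_torque"][2]),3),"e7",round(float(s["effort"][6]),3),"dq7",round(float(s["dq"][6]),3))
E
python3 q.py
```

```text
yaw 0.522 z 49.26 F [ 1.4 -1.7 -0.6] Mz -0.052 e7 0.013 dq7 0.001
```

>>> {"name": "step_arm", "arguments": {
  "series": [
    [[0,0,0.03],0.02],
    [[0,0,0.03],0.02],
    [[0,0,0.03],0.02]
  ]
}}

```text
time: 11.55
eef_pos: [0.5639, 0.0465, 0.0492]
tool_rot: [-0.0, 0.974, 0.228, -0.0]
wrist_force: [1.1, 1.3, -2.3]
gripper_width: 0.0346
finger_force: 60.3
```

```bash
python3 q.py
```

```text
yaw 0.46 z 49.17 F [ 1.1  1.3 -2.3] Mz 0.048 e7 0.115 dq7 -0.157
```

>>> {"name": "step_arm", "arguments": {
  "series": [
    [[0,0,0.03],0.02],
    [[0,0,0.03],0.02]
  ]
}}

```text
time: 11.75
eef_pos: [0.5639, 0.0465, 0.0491]
tool_rot: [-0.0, 0.978, 0.209, -0.0]
wrist_force: [1.6, 0.8, -2.0]
gripper_width: 0.0346
finger_force: 60.2
```

```bash
python3 q.py
```

```text
yaw 0.42 z 49.11 F [ 1.6  0.8 -2. ] Mz 0.047 e7 0.114 dq7 -0.156
```

>>> {"name": "step_arm", "arguments": {
  "series": [
    [[0,0,0.03],0.02],
    [[0,0,0.03],0.02]
  ]
}}

```text
time: 11.95
eef_pos: [0.5639, 0.0465, 0.0491]
tool_rot: [-0.0, 0.982, 0.189, -0.0]
wrist_force: [1.0, 0.9, -1.4]
gripper_width: 0.0343
finger_force: 60.2
```

```bash
python3 q.py
```

```text
yaw 0.38 z 49.06 F [ 1.   0.9 -1.4] Mz 0.068 e7 0.114 dq7 -0.157
```

>>> {"name": "step_arm", "arguments": {
  "series": [
    [[0,0,0.03],0.02],
    [[0,0,0.03],0.02]
  ]
}}

```text
time: 12.15
eef_pos: [0.5639, 0.0465, 0.049]
tool_rot: [-0.0, 0.986, 0.169, -0.0]
wrist_force: [0.4, 0.6, -1.9]
gripper_width: 0.0342
finger_force: 60.1
```

```bash
python3 q.py
```

```text
yaw 0.34 z 49.02 F [ 0.4  0.6 -1.9] Mz -0.009 e7 0.113 dq7 -0.155
```

>>> {"name": "step_arm", "arguments": {
  "series": [
    [[0,0,0.03],0.02],
    [[0,0,0.03],0.02]
  ]
}}

```text
time: 12.35
eef_pos: [0.5639, 0.0464, 0.049]
tool_rot: [-0.0, 0.989, 0.149, -0.0]
wrist_force: [1.6, 0.9, -1.8]
gripper_width: 0.0343
finger_force: 60.1
```

```bash
python3 q.py
```

```text
yaw 0.3 z 48.98 F [ 1.6  0.9 -1.8] Mz 0.055 e7 0.113 dq7 -0.155
```

The joint-7 effort reads a steady 0.114 at this phase while turning, so the foot is still free. I continue in small samples.

>>> {"name": "step_arm", "arguments": {
  "series": [
    [[0,0,0.04],0.02],
    [[0,0,0.04],0.02],
    [[0,0,0.04],0.02],
    [[0,0,0.04],0.02]
  ]
}}

```text
time: 12.75
eef_pos: [0.5639, 0.0464, 0.0488]
tool_rot: [-0.0, 0.994, 0.11, -0.0]
wrist_force: [0.3, 0.7, -2.7]
gripper_width: 0.0346
finger_force: 60.1
```

```bash
python3 q.py
```

```text
yaw 0.22 z 48.83 F [ 0.3  0.7 -2.7] Mz 0.054 e7 0.113 dq7 -0.157
```

>>> {"name": "step_arm", "arguments": {
  "series": [
    [[0,0,0.04],0.02],
    [[0,0,0.04],0.02],
    [[0,0,0.04],0.02],
    [[0,0,0.04],0.02]
  ]
}}

```text
time: 13.15
eef_pos: [0.5639, 0.0464, 0.0487]
tool_rot: [-0.0, 0.998, 0.07, -0.0]
wrist_force: [0.8, 0.1, -1.9]
gripper_width: 0.0346
finger_force: 60.1
```

```bash
python3 q.py
```

```text
yaw 0.14 z 48.72 F [ 0.8  0.1 -1.9] Mz 0.007 e7 0.114 dq7 -0.158
```

>>> {"name": "step_arm", "arguments": {
  "series": [
    [[0,0,0.03],0.02],
    [[0,0,0.03],0.02],
    [[0,0,0.03],0.02],
    [[0,0,0.03],0.02]
  ]
}}

```text
time: 13.55
eef_pos: [0.5639, 0.0464, 0.0486]
tool_rot: [-0.0, 1.0, 0.03, -0.0]
wrist_force: [-0.8, 0.8, -1.4]
gripper_width: 0.0343
finger_force: 60.1
```

```bash
python3 q.py
```

```text
yaw 0.06 z 48.58 F [-0.8  0.8 -1.4] Mz 0.056 e7 0.114 dq7 -0.156
```

>>> {"name": "step_arm", "arguments": {
  "series": [
    [[0,0,0.03],0.02],
    [[0,0,0.03],0.02],
    [[0,0,0.03],0.02],
    [[0,0,0.03],0.02]
  ]
}}

```text
time: 13.95
eef_pos: [0.5639, 0.0464, 0.0485]
tool_rot: [-0.0, 1.0, -0.01, -0.0]
wrist_force: [0.3, 1.0, -1.5]
gripper_width: 0.0344
finger_force: 60.1
```

```bash
python3 q.py
```

```text
yaw -0.02 z 48.46 F [ 0.3  1.  -1.5] Mz 0.043 e7 0.114 dq7 -0.156
```

>>> {"name": "step_arm", "arguments": {
  "series": [
    [[0,0,0.03],0.02],
    [[0,0,0.03],0.02],
    [[0,0,0.03],0.02],
    [[0,0,0.03],0.02]
  ]
}}

```text
time: 14.35
eef_pos: [0.5639, 0.0464, 0.0484]
tool_rot: [0.0, 0.999, -0.05, -0.0]
wrist_force: [-0.1, 0.2, -0.5]
gripper_width: 0.0346
finger_force: 60.1
```

```bash
python3 q.py
```

```text
yaw -0.1 z 48.37 F [-0.1  0.2 -0.5] Mz 0.042 e7 0.107 dq7 -0.154
```

>>> {"name": "step_arm", "arguments": {
  "series": [
    [[0,0,0.03],0.02],
    [[0,0,0.03],0.02],
    [[0,0,0.03],0.02],
    [[0,0,0.03],0.02]
  ]
}}

```text
time: 14.75
eef_pos: [0.5639, 0.0464, 0.0482]
tool_rot: [-0.0, 0.996, -0.09, -0.0]
wrist_force: [-1.3, 1.4, -0.3]
gripper_width: 0.0343
finger_force: 60.2
```

```bash
python3 q.py
```

```text
yaw -0.18 z 48.25 F [-1.3  1.4 -0.3] Mz 0.011 e7 0.1 dq7 -0.157
```

Contact: the effort began shifting at yaw ≈ -0.05. I keep adding load gently.

>>> {"name": "step_arm", "arguments": {
  "series": [
    [[0,0,0.02],0.02],
    [[0,0,0.02],0.02],
    [[0,0,0.02],0.02],
    [[0,0,0.02],0.02]
  ]
}}

```text
time: 15.15
eef_pos: [0.5639, 0.0464, 0.0481]
tool_rot: [0.0, 0.992, -0.13, -0.0]
wrist_force: [-2.0, 1.0, -0.9]
gripper_width: 0.0343
finger_force: 60.2
```

```bash
python3 q.py
```

```text
yaw -0.26 z 48.14 F [-2.   1.  -0.9] Mz 0.085 e7 0.093 dq7 -0.157
```

>>> {"name": "step_arm", "arguments": {
  "series": [
    [[0,0,0.02],0.02],
    [[0,0,0.02],0.02],
    [[0,0,0.02],0.02],
    [[0,0,0.02],0.02]
  ]
}}

```text
time: 15.55
eef_pos: [0.5639, 0.0464, 0.0481]
tool_rot: [0.0, 0.986, -0.169, -0.0]
wrist_force: [-0.8, 1.7, -0.1]
gripper_width: 0.0345
finger_force: 60.2
```

```bash
python3 q.py
```

```text
yaw -0.34 z 48.07 F [-0.8  1.7 -0.1] Mz 0.071 e7 0.087 dq7 -0.156
```

>>> {"name": "step_arm", "arguments": {
  "series": [
    [[0,0,0.03],0.02],
    [[0,0,0.03],0.02],
    [[0,0,0.03],0.02],
    [[0,0,0.03],0.02]
  ]
}}

```text
time: 15.95
eef_pos: [0.5639, 0.0464, 0.048]
tool_rot: [0.0, 0.978, -0.208, 0.0]
wrist_force: [-1.1, 0.5, -0.0]
gripper_width: 0.0344
finger_force: 60.3
```

```bash
python3 q.py
```

```text
yaw -0.42 z 47.99 F [-1.1  0.5 -0. ] Mz 0.087 e7 0.08 dq7 -0.157
```

>>> {"name": "step_arm", "arguments": {
  "series": [
    [[0,0,0.03],0.02],
    [[0,0,0.03],0.02],
    [[0,0,0.03],0.02],
    [[0,0,0.03],0.02],
    [[0,0,0.03],0.02],
    [[0,0,0.03],0.02]
  ]
}}

```text
time: 16.55
eef_pos: [0.5639, 0.0464, 0.0478]
tool_rot: [0.0, 0.964, -0.267, -0.0]
wrist_force: [-2.3, 0.5, 1.3]
gripper_width: 0.0346
finger_force: 60.4
```

```bash
python3 q.py
```

```text
yaw -0.54 z 47.79 F [-2.3  0.5  1.3] Mz 0.086 e7 0.07 dq7 -0.158
```

The left foot is at about 4–4.5 N. I release and rise.

>>> {"name": "step_arm", "arguments": {
  "series": [
    [[0,0,0],0],
    [[0,0,0],0],
    [[0,0,0],0],
    [[0,0,0],0],
    [[0,0,-5],0],
    [[0,0,-15],0],
    [[0,0,-25],0],
    [[0,0,-30],0]
  ],
  "grip": 1
}}

```text
time: 17.35
eef_pos: [0.5635, 0.0462, 0.124]
tool_rot: [0.0, 0.964, -0.266, -0.0]
wrist_force: [0.3, -0.2, -0.8]
gripper_width: 0.0855
finger_force: 0.0
```

>>> {"name": "step_arm", "arguments": {
  "series": [
    [[0,0,-40],-0.15],
    [[0,0,-40],-0.15],
    [[0,0,-40],-0.15],
    [[0,0,-30],-0.15],
    [[0,0,-15],-0.15],
    [[0,0,0],-0.15],
    [[0,0,0],-0.15],
    [[0,0,0],-0.15]
  ]
}}

```text
time: 18.15
eef_pos: [0.5639, 0.0459, 0.2894]
tool_rot: [0.0, 0.945, 0.327, 0.001]
wrist_force: [-0.3, -0.0, 0.9]
gripper_width: 0.0853
finger_force: 0.0
```

>>> {"name": "step_arm", "arguments": {
  "series": [
    [[0,0,0],-0.15],
    [[0,0,0],-0.15],
    [[0,0,0],-0.15],
    [[0,0,0],-0.15],
    [[0,0,0],-0.15],
    [[0,0,0],-0.15],
    [[0,0,0],-0.15],
    [[0,0,0],-0.15]
  ]
}}

```text
time: 18.95
eef_pos: [0.5639, 0.0458, 0.2891]
tool_rot: [0.001, 0.595, 0.804, 0.0]
wrist_force: [0.5, 0.4, -0.5]
gripper_width: 0.085
finger_force: 0.0
```

```bash
python3 st.py
python3 - <<'E'
from h import *
s,T=tool(); print(np.round(T[:3,:3].T@(np.array([.51,-.208,.16])-T[:3,3])*1000,1))
b=shot("side")
for k in("knob_left","knob_right"):
  for d in nets.trace(k,b)[:1]: print(k,d["p"],d["box"],atz(b,cen(d),.068))
E
```

```text
t 18.95 pos [0.5639, 0.0458, 0.2891] yaw 1.8671 j7 0.234 F [0.45, 0.36, -0.55] M [-0.008, -0.015, 0.02] w 0.085 ff 0.0
[-227.  -125.8  129.1]
knob_left 0.53 [358.5, 294.1, 18.9, 25.1] [ 0.51076854 -0.20855625  0.068     ]
knob_right 0.86 [354.1, 294.5, 22.7, 23.8] [ 0.51076854 -0.20855625  0.068     ]
```

>>> {"name": "step_arm", "arguments": {
  "series": [
    [[-20,-11,0],0],
    [[-34,-19,0],0],
    [[-40,-22,0],0],
    [[-40,-22,0],0],
    [[-40,-22,0],0],
    [[-33,-18,0],0],
    [[-20,-12,0],0],
    [[0,0,0],-0.15]
  ]
}}

```text
time: 19.9
eef_pos: [0.5066, -0.212, 0.2886]
tool_rot: [0.001, 0.539, 0.842, -0.001]
wrist_force: [0.3, 0.5, -0.1]
gripper_width: 0.0854
finger_force: 0.0
```

>>> {"name": "step_arm", "arguments": {
  "series": [
    [[0,0,10],-0.15],
    [[0,0,20],-0.15],
    [[0,0,25],-0.15],
    [[0,0,25],-0.15],
    [[0,0,20],-0.15],
    [[0,0,15],-0.15],
    [[0,0,9],-0.15],
    [[0,0,0],-0.15]
  ]
}}

```text
time: 20.7
eef_pos: [0.5074, -0.2071, 0.1627]
tool_rot: [-0.001, -0.036, 0.999, 0.0]
wrist_force: [-0.7, 0.7, -0.2]
gripper_width: 0.0854
finger_force: 0.0
```

>>> {"name": "step_arm", "arguments": {
  "series": [
    [[0,0,0],-0.15],
    [[0,0,0],-0.15],
    [[0,0,0],-0.15],
    [[0,0,0],-0.15],
    [[0,0,0],-0.15],
    [[0,0,0],0],
    [[0,0,0],0]
  ]
}}

```text
time: 21.4
eef_pos: [0.5083, -0.2076, 0.1641]
tool_rot: [0.0, -0.396, 0.918, -0.0]
wrist_force: [-0.4, 0.4, -0.1]
gripper_width: 0.0855
finger_force: 0.0
```

```bash
cat > k.py <<'E'
from h import *
import sys
s,T=tool()
p=shot("wrist"); cv2.imwrite(f"pics/{sys.argv[2]}.png",p["color"][:,:,::-1])
for d in nets.trace(sys.argv[1],p)[:2]:
    c=cen(d); print(d["p"],list(map(int,d["box"])),c)
    for z in map(float,sys.argv[3].split(",")): print("tool",z,np.round((np.linalg.inv(T)@np.r_[atz(p,c,z),1])*1000,1)[:3])
E
python3 st.py; python3 k.py knob_right w3 .068,.074,.08
```

```text
t 21.4 pos [0.5083, -0.2076, 0.1641] yaw -2.3274 j7 2.717 F [-0.45, 0.39, -0.1] M [0.007, 0.031, 0.03] w 0.0855 ff 0.0
0.72 [297, 208, 57, 64] [326.5 240.5]
tool 0.068 [-1.8 -1.2 96.1]
tool 0.074 [ 0.1 -1.2 90.1]
tool 0.08 [ 2.  -1.2 84.1]
```

View pics/w3.png

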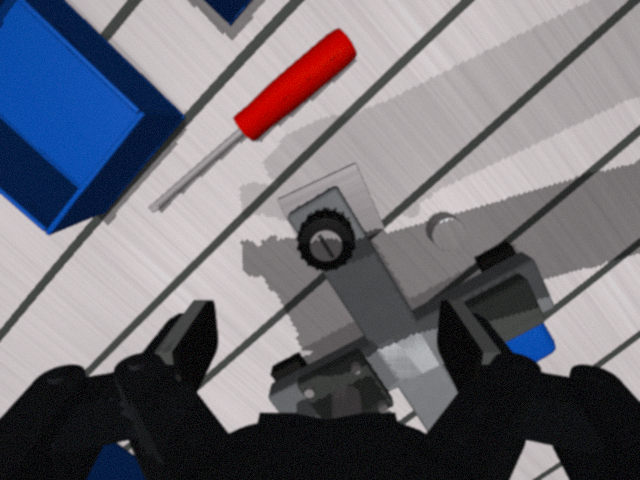

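The right knob sits at (326,241), about 1 mm off axis. I go lower and check again.

>>> {"name": "step_arm", "arguments": {
  "series": [
    [[0,-1.2,8],0],
    [[0,0,16],0],
    [[0,0,18],0],
    [[0,0,14],0],
    [[0,0,6],0],
    [[0,0,0],0],
    [[0,0,0],0]
  ]
}}

```text
time: 22.2
eef_pos: [0.5096, -0.2081, 0.1021]
tool_rot: [0.0, -0.399, 0.917, -0.0]
wrist_force: [-0.1, -0.0, -1.1]
gripper_width: 0.0853
finger_force: 0.0
```

```bash
python3 st.py; python3 k.py knob_right w4 .068,.074,.08
```

```text
t 22.2 pos [0.5096, -0.2081, 0.1021] yaw -2.3217 j7 2.723 F [-0.08, -0.02, -1.15] M [-0.019, 0.048, -0.036] w 0.0853 ff 0.0
0.68 [290, 232, 78, 84] [328.5 276. ]
tool 0.068 [-1.3 -0.  34.1]
tool 0.074 [ 1.2 -0.1 28.1]
tool 0.08 [ 3.7 -0.1 22.1]
```

>>> {"name": "step_arm", "arguments": {
  "series": [
    [[0.6,0,8],0],
    [[0,0,12],0],
    [[0,0,12],0],
    [[0,0,10],0],
    [[0,0,6],0],
    [[0,0,4],0],
    [[0,0,0],0]
  ]
}}

```text
time: 23.0
eef_pos: [0.5085, -0.2084, 0.0491]
tool_rot: [-0.0, -0.399, 0.917, 0.0]
wrist_force: [0.5, -0.4, -0.3]
gripper_width: 0.0854
finger_force: 0.0
```

```bash
python3 st.py
```

```text
t 23.0 pos [0.5085, -0.2084, 0.0491] yaw -2.3215 j7 2.725 F [0.46, -0.45, -0.26] M [-0.006, -0.011, 0.027] w 0.0854 ff 0.0
```

>>> {"name": "step_arm", "arguments": {
  "series": [
    [[0,0,0],0],
    [[0,0,0],0],
    [[0,0,0],0],
    [[0,0,0],0],
    [[0,0,0],0],
    [[0,0,0],0]
  ],
  "grip": 0
}}

```text
time: 23.6
eef_pos: [0.5089, -0.2086, 0.0502]
tool_rot: [0.0, -0.399, 0.917, -0.0]
wrist_force: [-1.7, 0.3, 4.8]
gripper_width: 0.0344
finger_force: 59.3
```

```bash
python3 st.py
```

```text
t 23.6 pos [0.5089, -0.2086, 0.0502] yaw -2.3215 j7 2.725 F [-1.72, 0.31, 4.75] M [0.129, 0.402, 0.007] w 0.0344 ff 59.3
```

>>> {"name": "step_arm", "arguments": {
  "series": [
    [[0.2,0.2,-0.5],0],
    [[0,0,0.07],0.05],
    [[0,0,0.07],0.05],
    [[0,0,0.07],0.05],
    [[0,0,0.07],0.05],
    [[0,0,0.03],0.02],
    [[0,0,0.03],0.02],
    [[0,0,0.03],0.02]
  ]
}}

```text
time: 24.4
eef_pos: [0.5088, -0.2084, 0.05]
tool_rot: [0.0, -0.276, 0.961, -0.0]
wrist_force: [0.5, 0.9, 2.1]
gripper_width: 0.0344
finger_force: 59.7
```

```bash
python3 q.py
```

```text
yaw -2.582 z 49.96 F [0.5 0.9 2.1] Mz 0.041 e7 0.127 dq7 -0.16
```

>>> {"name": "step_arm", "arguments": {
  "series": [
    [[0,0,0.03],0.02],
    [[0,0,0.03],0.02],
    [[0,0,0.03],0.02],
    [[0,0,0.03],0.02]
  ]
}}

```text
time: 24.8
eef_pos: [0.5087, -0.2083, 0.0498]
tool_rot: [0.0, -0.237, 0.971, -0.0]
wrist_force: [1.0, 1.9, 3.1]
gripper_width: 0.0343
finger_force: 59.8
```

```bash
python3 q.py
```

```text
yaw -2.663 z 49.83 F [1.  1.9 3.1] Mz 0.037 e7 0.121 dq7 -0.157
```

>>> {"name": "step_arm", "arguments": {
  "series": [
    [[0,0,0.03],0.02],
    [[0,0,0.03],0.02],
    [[0,0,0.03],0.02],
    [[0,0,0.03],0.02]
  ]
}}

```text
time: 25.2
eef_pos: [0.5087, -0.2083, 0.0497]
tool_rot: [0.0, -0.198, 0.98, 0.0]
wrist_force: [1.3, 2.3, 3.7]
gripper_width: 0.0345
finger_force: 59.8
```

```bash
python3 q.py
```

```text
yaw -2.743 z 49.69 F [1.3 2.3 3.7] Mz 0.045 e7 0.12 dq7 -0.157
```

>>> {"name": "step_arm", "arguments": {
  "series": [
    [[0,0,0.03],0.02],
    [[0,0,0.03],0.02],
    [[0,0,0.03],0.02],
    [[0,0,0.03],0.02]
  ]
}}

```text
time: 25.6
eef_pos: [0.5086, -0.2083, 0.0495]
tool_rot: [0.0, -0.159, 0.987, 0.0]
wrist_force: [0.9, 2.4, 3.0]
gripper_width: 0.0345
finger_force: 59.9
```

```bash
python3 q.py
```

```text
yaw -2.823 z 49.55 F [0.9 2.4 3. ] Mz 0.058 e7 0.119 dq7 -0.157
```

>>> {"name": "step_arm", "arguments": {
  "series": [
    [[0,0.3,-0.2],0.02],
    [[0,0,0],0.02],
    [[0,0,0.03],0.02],
    [[0,0,0.03],0.02],
    [[0,0,0.03],0.02]
  ]
}}

```text
time: 26.1
eef_pos: [0.5086, -0.2081, 0.0496]
tool_rot: [0.0, -0.109, 0.994, -0.0]
wrist_force: [3.2, 3.0, -0.5]
gripper_width: 0.0344
finger_force: 59.7
```

```bash
python3 q.py
```

```text
yaw -2.923 z 49.58 F [ 3.2  3.  -0.5] Mz 0.048 e7 0.115 dq7 -0.158
```

>>> {"name": "step_arm", "arguments": {
  "series": [
    [[0,0,0.03],0.02],
    [[0,0,0.03],0.02],
    [[0,0,0.03],0.02],
    [[0,0,0.03],0.02]
  ]
}}

```text
time: 26.5
eef_pos: [0.5086, -0.2081, 0.0495]
tool_rot: [0.0, -0.069, 0.998, -0.0]
wrist_force: [3.5, 2.8, -1.7]
gripper_width: 0.0345
finger_force: 59.7
```

```bash
python3 q.py
```

```text
yaw -3.003 z 49.49 F [ 3.5  2.8 -1.7] Mz 0.068 e7 0.113 dq7 -0.156
```

>>> {"name": "step_arm", "arguments": {
  "series": [
    [[0,0,0.03],0.02],
    [[0,0,0.03],0.02],
    [[0,0,0.03],0.02],
    [[0,0,0.03],0.02]
  ]
}}

```text
time: 26.9
eef_pos: [0.5086, -0.208, 0.0494]
tool_rot: [0.0, -0.029, 1.0, 0.0]
wrist_force: [4.3, 3.4, -1.6]
gripper_width: 0.0343
finger_force: 59.8
```

```bash
python3 q.py
```

```text
yaw -3.083 z 49.38 F [ 4.3  3.4 -1.6] Mz 0.078 e7 0.112 dq7 -0.156
```

>>> {"name": "step_arm", "arguments": {
  "series": [
    [[0,0,0.03],0.02],
    [[0,0,0.03],0.02],
    [[0,0,0.03],0.02],
    [[0,0,0.03],0.02]
  ]
}}

```text
time: 27.3
eef_pos: [0.5086, -0.208, 0.0492]
tool_rot: [0.0, 0.011, 1.0, 0.0]
wrist_force: [3.8, 2.7, -2.7]
gripper_width: 0.0345
finger_force: 59.8
```

```bash
python3 q.py
```

```text
yaw 3.12 z 49.25 F [ 3.8  2.7 -2.7] Mz 0.065 e7 0.111 dq7 -0.156
```

>>> {"name": "step_arm", "arguments": {
  "series": [
    [[-0.5,0.2,0.15],0.02],
    [[0,0.2,0.1],0.02],
    [[0,0,0.03],0.02],
    [[0,0,0.03],0.02],
    [[0,0,0.03],0.02]
  ]
}}

```text
time: 27.8
eef_pos: [0.5086, -0.2079, 0.049]
tool_rot: [-0.0, 0.061, 0.998, 0.0]
wrist_force: [2.1, 2.9, 1.8]
gripper_width: 0.0344
finger_force: 60.1
```

```bash
python3 q.py
```

```text
yaw 3.02 z 49.0 F [2.1 2.9 1.8] Mz 0.046 e7 0.117 dq7 -0.157
```

>>> {"name": "step_arm", "arguments": {
  "series": [
    [[0,0,0.03],0.02],
    [[0,0,0.03],0.02],
    [[0,0,0.03],0.02],
    [[0,0,0.03],0.02]
  ]
}}

```text
time: 28.2
eef_pos: [0.5087, -0.2078, 0.0488]
tool_rot: [-0.0, 0.101, 0.995, 0.0]
wrist_force: [-0.5, 1.7, 2.8]
gripper_width: 0.034
finger_force: 60.2
```

```bash
python3 q.py
```

```text
yaw 2.94 z 48.81 F [-0.5  1.7  2.8] Mz 0.069 e7 0.119 dq7 -0.156
```

>>> {"name": "step_arm", "arguments": {
  "series": [
    [[0,0,0.03],0.02],
    [[0,0,0.03],0.02],
    [[0,0,0.03],0.02],
    [[0,0,0.03],0.02]
  ]
}}

```text
time: 28.6
eef_pos: [0.5087, -0.2078, 0.0487]
tool_rot: [-0.0, 0.14, 0.99, 0.0]
wrist_force: [-0.8, 2.5, 3.2]
gripper_width: 0.0345
finger_force: 60.3
```

```bash
python3 q.py
```

```text
yaw 2.86 z 48.69 F [-0.8  2.5  3.2] Mz 0.105 e7 0.113 dq7 -0.156
```

>>> {"name": "step_arm", "arguments": {
  "series": [
    [[0,0,0.03],0.02],
    [[0,0,0.03],0.02],
    [[0,0,0.03],0.02],
    [[0,0,0.03],0.02]
  ]
}}

```text
time: 29.0
eef_pos: [0.5088, -0.2077, 0.0486]
tool_rot: [-0.0, 0.18, 0.984, 0.0]
wrist_force: [-1.7, 2.1, 4.3]
gripper_width: 0.0344
finger_force: 60.3
```

```bash
python3 q.py
```

```text
yaw 2.78 z 48.59 F [-1.7  2.1  4.3] Mz 0.055 e7 0.104 dq7 -0.156
```

Contact on the right at yaw ≈ 2.9. I trim the side force and keep loading.

>>> {"name": "step_arm", "arguments": {
  "series": [
    [[0,0.2,-0.2],0.02],
    [[0,0,-0.15],0.02],
    [[0,0,0],0.02],
    [[0,0,0.02],0.02],
    [[0,0,0.02],0.02]
  ]
}}

```text
time: 29.5
eef_pos: [0.5088, -0.2076, 0.0486]
tool_rot: [-0.0, 0.229, 0.973, -0.0]
wrist_force: [-0.5, 1.8, -0.5]
gripper_width: 0.0347
finger_force: 59.9
```

```bash
python3 q.py
```

```text
yaw 2.68 z 48.64 F [-0.5  1.8 -0.5] Mz 0.051 e7 0.102 dq7 -0.155
```

>>> {"name": "step_arm", "arguments": {
  "series": [
    [[0,0,0.02],0.02],
    [[0,0,0.02],0.02],
    [[0,0,0.02],0.02],
    [[0,0,0.02],0.02]
  ]
}}

```text
time: 29.9
eef_pos: [0.5089, -0.2075, 0.0486]
tool_rot: [-0.0, 0.267, 0.964, -0.0]
wrist_force: [-0.8, 2.3, -2.5]
gripper_width: 0.0347
finger_force: 59.8
```

```bash
python3 q.py
```

```text
yaw 2.6 z 48.61 F [-0.8  2.3 -2.5] Mz 0.078 e7 0.098 dq7 -0.156
```

>>> {"name": "step_arm", "arguments": {
  "series": [
    [[0,0,0.02],0.02],
    [[0,0,0.02],0.02],
    [[0,0,0.02],0.02],
    [[0,0,0.02],0.02]
  ]
}}

```text
time: 30.3
eef_pos: [0.5089, -0.2075, 0.0486]
tool_rot: [-0.0, 0.306, 0.952, 0.0]
wrist_force: [-0.2, 3.0, -3.2]
gripper_width: 0.0347
finger_force: 59.9
```

```bash
python3 q.py
```

```text
yaw 2.52 z 48.58 F [-0.2  3.  -3.2] Mz 0.027 e7 0.092 dq7 -0.155
```

>>> {"name": "step_arm", "arguments": {
  "series": [
    [[0.2,0.2,0.15],0.02],
    [[0,0,0.1],0.02],
    [[0,0,0.06],0.02],
    [[0,0,0.04],0.02],
    [[0,0,0.03],0.02],
    [[0,0,0.03],0.02]
  ]
}}

```text
time: 30.9
eef_pos: [0.5089, -0.2074, 0.0484]
tool_rot: [-0.0, 0.362, 0.932, -0.0]
wrist_force: [-1.4, 3.7, -2.3]
gripper_width: 0.0346
finger_force: 60.1
```

```bash
python3 q.py
```

```text
yaw 2.4 z 48.37 F [-1.4  3.7 -2.3] Mz 0.064 e7 0.082 dq7 -0.156
```

>>> {"name": "step_arm", "arguments": {
  "series": [
    [[0,0,0.03],0.02],
    [[0,0,0.03],0.02],
    [[0,0,0.02],0.02],
    [[0,0,0.02],0.02]
  ]
}}

```text
time: 31.3
eef_pos: [0.509, -0.2073, 0.0483]
tool_rot: [0.0, 0.399, 0.917, 0.0]
wrist_force: [-1.6, 2.2, -1.6]
gripper_width: 0.0342
finger_force: 60.2
```

```bash
python3 q.py
```

```text
yaw 2.32 z 48.27 F [-1.6  2.2 -1.6] Mz 0.063 e7 0.074 dq7 -0.156
```

>>> {"name": "step_arm", "arguments": {
  "series": [
    [[0,0,0.05],0.02],
    [[0,0,0.04],0.02],
    [[0,0,0.03],0.02],
    [[0,0,0.03],0.02],
    [[0,0,0.03],0.02],
    [[0,0,0.03],0.02],
    [[0,0,0.03],0.02],
    [[0,0,0.03],0.02]
  ]
}}

```text
time: 32.1
eef_pos: [0.5091, -0.2073, 0.048]
tool_rot: [0.0, 0.471, 0.882, 0.0]
wrist_force: [-3.0, 2.2, 0.5]
gripper_width: 0.0345
finger_force: 60.3
```

```bash
python3 q.py
```

```text
yaw 2.16 z 48.05 F [-3.   2.2  0.5] Mz 0.075 e7 0.056 dq7 -0.158
```

>>> {"name": "step_arm", "arguments": {
  "series": [
    [[0,0,0.03],0.02],
    [[0,0,0.03],0.02],
    [[0,0,0.03],0.02]
  ]
}}

```text
time: 32.4
eef_pos: [0.5091, -0.2073, 0.0479]
tool_rot: [0.0, 0.497, 0.867, 0.0]
wrist_force: [-1.4, 3.6, 1.2]
gripper_width: 0.0344
finger_force: 60.4
```

```bash
python3 q.py
```

```text
yaw 2.1 z 47.95 F [-1.4  3.6  1.2] Mz 0.139 e7 0.05 dq7 -0.157
```

The right foot is at about 6 N. I release and return to the left screw to verify its load.

>>> {"name": "step_arm", "arguments": {
  "series": [
    [[0,0,0],0],
    [[0,0,0],0],
    [[0,0,0],0],
    [[0,0,0],0],
    [[0,0,-5],0],
    [[0,0,-15],0],
    [[0,0,-25],0],
    [[0,0,-35],0]
  ],
  "grip": 1
}}

```text
time: 33.2
eef_pos: [0.5081, -0.2072, 0.1287]
tool_rot: [-0.001, 0.497, 0.868, -0.0]
wrist_force: [0.5, 0.1, -0.4]
gripper_width: 0.0852
finger_force: 0.0
```

>>> {"name": "step_arm", "arguments": {
  "series": [
    [[0,0,-45],0],
    [[0,0,-45],0],
    [[0,0,-40],0],
    [[0,0,-20],0],
    [[0,0,-10],0],
    [[0,0,0],0]
  ]
}}

```text
time: 33.8
eef_pos: [0.5094, -0.2076, 0.2895]
tool_rot: [0.001, 0.497, 0.868, 0.001]
wrist_force: [-0.3, -0.6, 1.0]
gripper_width: 0.0855
finger_force: 0.0
```

```bash
python3 st.py
python3 - <<'E'
from h import *
s,T=tool(); print(np.round(T[:3,:3].T@(np.array([.5640,.0465,.10])-T[:3,3])*1000,1))
p=shot("side"); cv2.imwrite("pics/side1.png",cv2.resize(p["color"][150:350,230:430,::-1],None,fx=3,fy=3))
for k in("knob_left","knob_right"):
  for d in nets.trace(k,p)[:1]: print(k,d["p"],d["box"],atz(p,cen(d),.066))
E
```

```text
t 33.8 pos [0.5094, -0.2076, 0.2895] yaw 2.1016 j7 1.039 F [-0.32, -0.64, 0.97] M [0.053, 0.018, -0.027] w 0.0855 ff 0.0
[191.8 175.3 189.6]
knob_left 0.82 [285.2, 219.2, 21.0, 18.2] [0.56398481 0.04524736 0.066     ]
knob_right 0.65 [356.6, 294.0, 18.6, 28.1] [ 0.51018852 -0.20917906  0.066     ]
```

View pics/side1.png

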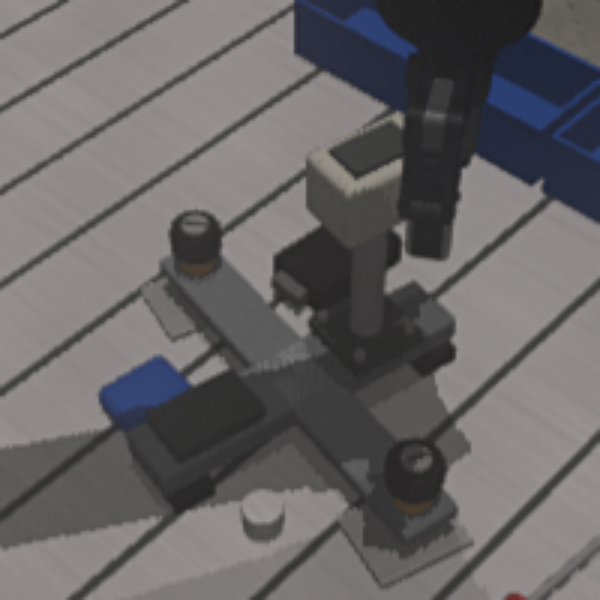

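The side crop shows the stand upright and in place, with the left knob at (196,240) and the right at (415,470). I go back to the left knob.

>>> {"name": "step_arm", "arguments": {
  "series": [
    [[18,16,0],0],
    [[30,28,0],0],
    [[34,32,0],0],
    [[34,32,0],0],
    [[34,32,0],0],
    [[26,24,0],0],
    [[15.8,11.3,0],0],
    [[0,0,10],0]
  ]
}}

```text
time: 34.75
eef_pos: [0.5632, 0.0507, 0.2766]
tool_rot: [-0.0, 0.494, 0.869, -0.0]
wrist_force: [-0.6, 0.4, 0.4]
gripper_width: 0.085
finger_force: 0.0
```

>>> {"name": "step_arm", "arguments": {
  "series": [
    [[0,0,25],0],
    [[0,0,40],0],
    [[0,0,45],0],
    [[0,0,40],0],
    [[0,0,20],0],
    [[0,0,8],0],
    [[0,0,0],0],
    [[0,0,0],0]
  ]
}}

```text
time: 35.55
eef_pos: [0.5636, 0.046, 0.1005]
tool_rot: [0.001, 0.497, 0.868, 0.0]
wrist_force: [0.0, -0.4, 0.0]
gripper_width: 0.0856
finger_force: 0.0
```

```bash
python3 st.py; python3 k.py knob_left w5 .065,.071,.077
python3 - <<'E'
from h import *
s,T=tool(); print(np.round(T[:3,:3].T@(np.array([.5639,.0465,.048])-T[:3,3])*1000,1))
E
```

```text
t 35.55 pos [0.5636, 0.046, 0.1005] yaw 2.1006 j7 0.68 F [0.03, -0.44, 0.04] M [-0.018, 0.008, 0.005] w 0.0856 ff 0.0
0.94 [288, 230, 80, 83] [328.5 273.5]
tool 0.065 [-1.1  1.1 35.5]
tool 0.071 [ 1.4  1.1 29.5]
tool 0.077 [ 3.9  1.1 23.5]
[ 0.  -0.2 53.2]
```

>>> {"name": "step_arm", "arguments": {
  "series": [
    [[0.2,0,8],0],
    [[0,0,12],0],
    [[0,0,12],0],
    [[0,0,10],0],
    [[0,0,6],0],
    [[0,0,3.5],0],
    [[0,0,0],0]
  ]
}}

```text
time: 36.35
eef_pos: [0.5627, 0.0468, 0.0478]
tool_rot: [-0.0, 0.497, 0.868, -0.0]
wrist_force: [0.3, -0.4, 0.6]
gripper_width: 0.0851
finger_force: 0.0
```

>>> {"name": "step_arm", "arguments": {
  "series": [
    [[0,0,0],0],
    [[0,0,0],0],
    [[0,0,0],0],
    [[0,0,0],0],
    [[0,0,0],0],
    [[0,0,0],0]
  ],
  "grip": 0
}}

```text
time: 36.95
eef_pos: [0.5635, 0.0472, 0.049]
tool_rot: [0.0, 0.497, 0.868, 0.0]
wrist_force: [-1.1, 1.7, 6.2]
gripper_width: 0.0342
finger_force: 59.3
```

```bash
python3 st.py
```

```text
t 36.95 pos [0.5635, 0.0472, 0.049] yaw 2.1019 j7 0.721 F [-1.13, 1.68, 6.19] M [0.116, 0.11, -0.016] w 0.0342 ff 59.3
```

>>> {"name": "step_arm", "arguments": {
  "series": [
    [[0,0,-0.4],0],
    [[0,0,-0.25],0],
    [[0,0,0],0],
    [[0,0,0.02],0.02],
    [[0,0,0.02],0.02],
    [[0,0,0.02],0.02],
    [[0,0,0.02],0.02]
  ]
}}

```text
time: 37.65
eef_pos: [0.5635, 0.0472, 0.049]
tool_rot: [0.0, 0.532, 0.847, 0.0]
wrist_force: [2.5, 2.2, 0.9]
gripper_width: 0.0345
finger_force: 59.7
```

```bash
python3 q.py
```

```text
yaw 2.02 z 49.03 F [2.5 2.2 0.9] Mz 0.139 e7 0.045 dq7 -0.155
```

>>> {"name": "step_arm", "arguments": {
  "series": [
    [[0,0,0.03],0.02],
    [[0,0,0.03],0.02]
  ]
}}

```text
time: 37.85
eef_pos: [0.5634, 0.0472, 0.049]
tool_rot: [0.0, 0.549, 0.836, 0.0]
wrist_force: [3.6, 1.5, -0.1]
gripper_width: 0.0339
finger_force: 59.7
```

```bash
python3 q.py
```

```text
yaw 1.98 z 48.96 F [ 3.6  1.5 -0.1] Mz 0.082 e7 0.04 dq7 -0.155
```

The left foot is at about 6.5–7 N and the right at about 6 N or more. That leaves roughly half the weight on the pads. I release and back off.

>>> {"name": "step_arm", "arguments": {
  "series": [
    [[0,0,0],0],
    [[0,0,0],0],
    [[0,0,0],0],
    [[0,0,0],0],
    [[0,0,-5],0],
    [[0,0,-15],0],
    [[0,0,-25],0],
    [[0,0,-35],0]
  ],
  "grip": 1
}}

```text
time: 38.65
eef_pos: [0.562, 0.0467, 0.1296]
tool_rot: [-0.001, 0.548, 0.836, -0.001]
wrist_force: [1.3, 0.4, 0.6]
gripper_width: 0.0854
finger_force: 0.0
```

>>> {"name": "step_arm", "arguments": {
  "series": [
    [[0,0,-45],0],
    [[0,0,-45],0],
    [[0,0,-40],0],
    [[0,0,-20],0],
    [[0,0,0],0],
    [[0,0,0],0],
    [[0,0,0],0],
    [[0,0,0],0]
  ]
}}

```text
time: 39.45
eef_pos: [0.5622, 0.0469, 0.2776]
tool_rot: [-0.001, 0.548, 0.836, -0.001]
wrist_force: [-0.5, -0.8, -0.2]
gripper_width: 0.0854
finger_force: 0.0
```

```bash
python3 st.py
python3 - <<'E'
from h import *
p=shot("side")
for k in("knob_left","knob_right"):
  for d in nets.trace(k,p)[:1]: print(k,d["p"],d["box"],atz(p,cen(d),.066))
print(bot.hand_in())
E
```

```text
t 39.45 pos [0.5622, 0.0469, 0.2776] yaw 1.9816 j7 0.447 F [-0.53, -0.82, -0.24] M [0.01, 0.005, -0.001] w 0.0854 ff 0.0
knob_right 0.6 [354.6, 293.8, 24.1, 28.3] [ 0.51018852 -0.20917906  0.066     ]
the job is handed in; nothing more can be done
None
```

Job handed in at about 39.5 s, verdict not shown: from turning torque, the feet carry about 6–7 N (left) and 6 N (right), leaving roughly half the weight on the pads; the stand looked upright and in place in the side view before the final left-screw trim, and the gripper is open and clear.

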